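Close the coffee caddy and hand over the fullest tin

ROBOT

A 7-joint arm with a two-finger parallel gripper is mounted at the origin on a cart in front of the work surface, level with it; the furniture and walls round the work are solid. World frame = base frame: x ahead of the robot, y to its left, z up, the work surface at z = 0. Lengths are in mm, angles in rad, forces in N, time in s.
With the tool pointing down it reaches from about 425 to 925 mm from the base axis. Payload 6.8 kg.
Tool frame: the origin (TCP) lies midway between the tips of the shut fingers; the grasp point (between the pads) lies 19 mm behind it (arm.grip_point_offset is the distance from the TCP to the grasp point, in mm); z points along the fingers, x is the direction in which the jaws open and shut, and the axes are right-handed (so a half turn about z gives the same grasp; the last joint's range is limited). The gripper opens to 88 mm and grips with 3 to 60 N. Pads are 20 mm wide; open, the fingers measure 115 mm over their backs; the gripper's body (75 mm by 178 mm) begins 61 mm behind the grasp point.
Start: joints at [-1.448, 0.477, 0.022, 1.555, -0.011, 1.109, -0.083], TCP at [154.405, 657.12, 222.664] pointing down, gripper open.
Joint ranges: [-2.96, 2.96], [-0.34, 2.1], [-1.41, 1.46], [0.24, 2.44], [-1.37, 4.51], [0.17, 1.92], [-2.96, 2.96]. Speed limits (rad/s): [2.39, 2.39, 3.14, 3.14, 3.14, 3.14, 3.14].

INTERFACE

Orientations are given as [roll, pitch, yaw] about the fixed x, y, z axes, in that order (R = Rz(yaw) Ry(pitch) Rx(roll)).
In Python, from workcell import arm gives the robot as it stands.
- The arm moves only by the tool arm_command, never from a script. Its argument "plan" is a list of rows, each a list of 6 numbers: the shift along the tool's x, y, z in cm, then the turn, a rotation vector about the tool's x, y, z in degrees. In form: [[tx, ty, tz, rx, ry, rz], ...]. A call has exactly 8 rows; each row is the pose to reach, as a shift and turn from the pose commanded when the call began, along the tool's axes at that moment; what a row does not reach only later rows make up. A row lasts 1/12 s, in which the tool goes at most 41.7 mm and 7.16 degrees, less where a joint would pass 70% of its speed; a pose out of reach is approached as far as the arm can. A call with a gripper value outside its range is refused whole. "gripper" is the opening in per cent of the stroke, from 0 (shut) to 100 (fully open), set as the call begins (left out, the last holds). The fingers move at their own pace and stop on an object; "newtons" is the grip in N (left out, the last holds). Time passes only in rows, so rows that repeat a pose let the fingers close, or fill a call up. It gives the time, the measured TCP pose, the force and the opening at its end, in the units of the state.
- arm.state(): the state, without advancing time (a new reading comes with each control period).
- arm.read_camera(name): name is "scene" or "top" or "wrist"; returns a dict with "frame" (384x512x3 uint8, red, green, blue), "range_z" (384x512 float32, mm along the optical axis (not along the pixel's ray), 0 where there is no reading), "fx", "fy", "cx", "cy" (pixels), "D" ([k1, k2, p1, p2, k3] as OpenCV has them; the pictures are not rectified), "xyz" and "orientation" of the camera in the world; the wrist camera has in their place "tool_from_camera" (4x4, takes a point from camera to tool coordinates, whose origin is the TCP and whose axes are the tool frame's). Camera axes: x right, y down, z forward; pixel columns grow to the right and rows downward; lengths in mm; the calibration is good to about 2 mm. A picture is of the moment at which its call begins: read the wrist's pose just before it.
- arm.job_done(): hands the job in, once; it reports no verdict.
Trained networks look in a picture, given as the dict that the camera call returned (one of the last four; its "shot" number tells which), for a name from the list of things; names that differ only in an ending like _2 or _b are one class to them, and where a whole thing is asked for, a point or a joint stands for the part that bears it (a point fixed in the world has none). Each returns a list of dicts, best first, with "confidence" (0 to 1); they miss things now and then, are a little off and sometimes report something else, mostly with a low value. They report only what shows in the picture. A call takes as long as a camera call.
- arm.look_for(picture, label): "extent" ([left, top, right, bottom] in pixels, round what is visible of it).
The state is a dict: "time": time; "joint_pos": joint angles; "qd": joint speeds; "tau": joint torques, N m; "position": TCP position; "ee_rot": TCP orientation; "force": force on the tool from outside, world axes, zero at the start; "ft_torque": the same for the moment, N m; "grip_width": finger opening in mm.
Only numpy, scipy, OpenCV 4.12 (cv2) and the standard library are available. Lean on these libraries where they do the work, as an engineer would, in place of code of your own. Each camera call takes 0.05 s, during which the arm holds its last target. There are 200 camera calls.

TASK

I have just topped up the white coffee caddy: please put its loose wooden lid back on so that it sits level and fully down. Then go along the row of three identical closed tins from left to right, lifting each a few centimetres off the worktop to feel its weight and putting it back upright on its spot before you lift the next. Finish holding the heaviest (fullest) tin up in the gripper, upright and still, with its bottom about 20 cm (at least 15 cm) above the worktop so that I can take it from you, the other two standing where they were; leave everything else on the worktop where it is.

Things in the scene. Friction and masses are not known exactly. Their poses are not given: they have to be found in the camera images.
- caddy: white stoneware coffee caddy with a thin grey line round it, open at the top, standing loose on the worktop, 0.55 kg; 82 mm high, up to 87 mm across the belly. Origin: centre of its underside, z up
- caddy_rim (a point): centre of the caddy's open mouth, in the plane of the rim, 82 mm above its underside; the rim is 83 mm across outside, the mouth 73 mm inside
- caddy_lid: the caddy's loose light-wood lid, knob up; 41 mm high in all, 0.09 kg: a black plug below (63 mm across, 9 mm deep, drops into the mouth), a disc (85 mm across, 9 mm thick) that rests on the rim, and a round knob (18 to 21 mm across, 23 mm high). Origin: centre of the plug's underside, z up
- lid_seat (a point): centre of the underside of the lid's disc, 9 mm above the lid's origin; lies at caddy_rim when the lid is on
- lid_knob (a point): middle of the lid's knob, 29 mm above the lid's origin: the place to grip it from above
- tin_left: closed teal tin, steel lid, blank cream label with two copper lines; 96 mm high, body 60 mm across, lid skirt 62 mm across from 66 mm up to the top; the lid is tight and never comes off. Origin: centre of its underside, z up. All three look alike, weigh 0.2 to 0.57 kg and differ by 0.09 kg or more. Leftmost (largest y) of the row
- tin_middle: closed teal tin, steel lid, blank cream label with two copper lines; 96 mm high, body 60 mm across, lid skirt 62 mm across from 66 mm up to the top; the lid is tight and never comes off. Origin: centre of its underside, z up. All three look alike, weigh 0.2 to 0.57 kg and differ by 0.09 kg or more. Middle one of the row
- tin_right: closed teal tin, steel lid, blank cream label with two copper lines; 96 mm high, body 60 mm across, lid skirt 62 mm across from 66 mm up to the top; the lid is tight and never comes off. Origin: centre of its underside, z up. All three look alike, weigh 0.2 to 0.57 kg and differ by 0.09 kg or more. Rightmost (smallest y) of the row
- worktop: the fixed stone-look worktop that everything stands on; its top is z = 0
- coffee_scoop: steel coffee scoop, 45 x 129 x 28 mm, lying near the front edge; leave it alone. Origin: centre underneath
- pill_bottle: small white vitamin bottle, 35 mm across, 70 mm high, at the back; leave it alone. Origin: centre underneath
- blue_tub: food tub with a blue lid, 105 x 116 x 52 mm, back left; leave it alone. Origin: centre underneath
- spoon: teaspoon 130 mm long, front right; leave it alone. Origin: centre underneath
- card_box: small standing carton, 24 x 55 x 85 mm, blue and white, back right; leave it alone. Origin: centre underneath

How it is judged:
By the outcome, as a careful person would: the job done as asked, in the order asked, and still so for the second after the job is handed in, while the arm keeps its last pose, push and grip.
It also fails if it takes over 67 s, if anything falls off the work surface, if the arm or the gripper's body presses on something with over 40 N, if the wrist force passes 120 N, or if a joint passes its speed limit or range.

## Working session

There is one attempt and no reset: what is moved stays moved. The work goes in short steps, Python scripts to look and compute and a tool call to move; the robot and the scene stay as the last step left them, time stands still between calls to the robot, and variables do not carry over. Pictures are saved under pics/ and viewed, about 8 in all and at most 12, crops included, and the job is handed in when it is done.

Besides the shell and the picture viewer there is one more tool, called after "Emit:" as name([rows], argument=value, ...), one row to a line, values as JSON. arm_command: Moves the arm, as the interface text tells. Its arguments: {"type":"object","properties":{"plan":{"type":"array"},"gripper":{"type":"number"},"newtons":{"type":"number"}},"required":["plan"]}

```bash
ls; mkdir -p pics; cat > h.py <<'E'
import numpy as np, cv2
from scipy.spatial.transform import Rotation as R
from workcell import arm
def cam(name):
    s=arm.state(); p=arm.read_camera(name)
    if 'tool_from_camera' in p:
        T=np.eye(4);T[:3,:3]=R.from_euler('xyz',s['ee_rot']).as_matrix();T[:3,3]=s['position']
        p['T']=T@np.array(p['tool_from_camera'])
    else:
        T=np.eye(4);o=np.array(p['orientation'])
        T[:3,:3]=R.from_euler('xyz',o).as_matrix() if o.size==3 else o
        T[:3,3]=p['xyz'];p['T']=T
    return p
def cloud(p):
    h,w=p['range_z'].shape
    u,v=np.meshgrid(np.arange(w),np.arange(h))
    K=np.array([[p['fx'],0,p['cx']],[0,p['fy'],p['cy']],[0,0,1.]])
    n=cv2.undistortPoints(np.stack([u,v],-1).reshape(-1,1,2).astype(float),K,np.array(p['D'],float)).reshape(h,w,2)
    z=p['range_z'][...,None]
    c=np.concatenate([n*z,z],-1)@p['T'][:3,:3].T+p['T'][:3,3]
    c[p['range_z']==0]=np.nan
    return c
def save(p,f): cv2.imwrite('pics/'+f,p['frame'][...,::-1])
def inbox(c,e):
    l,t,r,b=[int(round(x)) for x in e]
    q=c[max(t,0):b+1,max(l,0):r+1].reshape(-1,3); return q[~np.isnan(q[:,0])]
E
python3 - <<'E'
from h import *
s=arm.state();print({k:np.round(v,3) for k,v in s.items()}, arm.grip_point_offset)
for n in ['scene','top']:
    p=cam(n);save(p,n+'0.png');c=cloud(p);print(n,p['T'].round(2).tolist())
    for l in ['caddy','caddy_lid','tin_left','coffee_scoop','pill_bottle','blue_tub','spoon','card_box']:
        for d in arm.look_for(p,l)[:4]:
            q=inbox(c,d['extent']); q=q[q[:,2]>4]
            if len(q): print(l,round(d['confidence'],2),np.round(d['extent']),'p5',np.percentile(q,5,0).round(),'p95',np.percentile(q,95,0).round(),'max',q[:,2].max().round())
a=cv2.imread('pics/scene0.png');b=cv2.imread('pics/top0.png')
cv2.imwrite('pics/both.png',cv2.resize(np.vstack([a,b]),None,fx=.78,fy=.78))
E
```

```text
pics
{'time': np.float64(0.0), 'joint_pos': array([-1.448,  0.478,  0.022,  1.556, -0.011,  1.109, -0.083]), 'qd': array([-0.002,  0.001,  0.   ,  0.001, -0.001, -0.003,  0.002]), 'tau': array([-0.0000e+00, -5.8285e+01,  1.5340e+00, -2.7261e+01, -5.4000e-02,
        1.7000e-02,  0.0000e+00]), 'position': array([154.285, 656.528, 221.706]), 'ee_rot': array([3.141e+00, 2.000e-03, 1.340e+00]), 'force': array([ 0.1  , -0.902,  0.005]), 'ft_torque': array([ 0.003, -0.004,  0.021]), 'grip_width': np.float64(87.793)} 18.700000000000003
scene [[0.46, -0.68, 0.56, -245.21], [-0.89, -0.36, 0.29, -436.29], [-0.0, -0.64, -0.77, 1110.59], [0.0, 0.0, 0.0, 1.0]]
caddy 0.94 [136. 156. 166. 190.] p5 [417. 270.  14.] p95 [494. 348.  82.] max 86.0
caddy_lid 0.94 [176. 188. 204. 208.] p5 [404. 127.  13.] p95 [473. 197.  38.] max 45.0
caddy_lid 0.35 [225. 172. 247. 202.] p5 [496.   7.  12.] p95 [540.  57.  98.] max 103.0
tin_left 0.9 [226. 170. 247. 201.] p5 [496.   7.  13.] p95 [547.  58.  98.] max 103.0
coffee_scoop 0.56 [207. 221. 238. 247.] p5 [345. -52.   5.] p95 [391.  44.  28.] max 31.0
coffee_sco
[... 804 characters left out ...]

coffee_scoop 0.61 [213. 228. 251. 242.] p5 [347. -46.   4.] p95 [388.  61.  29.] max 34.0
pill_bottle 0.44 [155. 151. 166. 167.] p5 [594. 216.   5.] p95 [623. 241.  74.] max 75.0
pill_bottle 0.36 [100. 138. 134. 170.] p5 [575. 326.  44.] p95 [662. 410.  55.] max 59.0
blue_tub 0.67 [ 97. 138. 136. 174.] p5 [572. 325.   7.] p95 [661. 414.  55.] max 59.0
spoon 0.7 [359. 196. 381. 228.] p5 [ 389. -456.    4.] p95 [ 476. -390.   14.] max 16.0
spoon 0.22 [216. 229. 252. 243.] p5 [344. -49.   4.] p95 [385.  56.  29.] max 34.0
spoon 0.19 [170. 197. 196. 228.] p5 [405. 128.   9.] p95 [476. 198.  38.] max 50.0
card_box 0.63 [369. 146. 390. 168.] p5 [ 574. -477.    5.] p95 [ 626. -431.   89.] max 94.0
```

View pics/both.png

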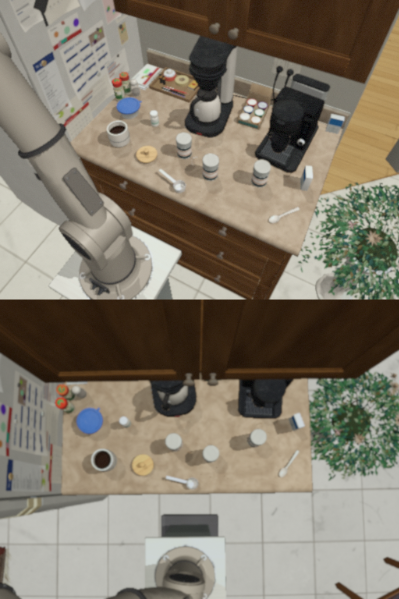

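```bash
python3 - <<'E'
from h import *
p=cam('top');c=cloud(p).reshape(-1,3);c=c[~np.isnan(c[:,0])]
def blob(name,lo,hi,zl,zh):
    m=np.all((c[:,:2]>lo)&(c[:,:2]<hi),1)&(c[:,2]>zl)&(c[:,2]<zh);q=c[m]
    if len(q):
        ct,r=cv2.minEnclosingCircle(q[:,:2].astype(np.float32));print(name,len(q),q.mean(0).round(1),np.round(ct,1),round(r,1),'min',q.min(0).round(),'max',q.max(0).round())
blob('caddyrim',(390,240),(530,380),72,95)
blob('lid disc',(380,90),(500,220),10,26)
blob('knob',(380,90),(500,220),32,60)
# tall tops
m=(c[:,2]>88)&(c[:,2]<108)&(c[:,0]>300)&(c[:,0]<800)&(abs(c[:,1])<420)
q=c[m]; 
z=q[:,:2].astype(np.float32)
im=np.zeros((100,180),np.uint8)
for x,y in z: im[int((x-300)/5),int((y+420)/5)%180]=1
im=cv2.dilate(im,np.ones((3,3)))
n,l=cv2.connectedComponents(im)
L=np.array([l[int((x-300)/5),int((y+420)/5)%180] for x,y in z])
for i in range(1,n):
    k=q[L==i]; 
    if len(k)>15: ct,r=cv2.minEnclosingCircle(k[:,:2].astype(np.float32));print(i,len(k),k.mean(0).round(1),np.round(ct,1),round(r,1))
E
```

```text
caddyrim 174 [458.3 308.6  80.5] [459.3 309.3] 42.6 min [417. 267.  72.] max [498. 352.  90.]
lid disc 539 [439.7 163.8  18.2] [433.6 159.9] 50.1 min [392. 122.  10.] max [483. 207.  26.]
knob 35 [440.4 163.8  40.4] [440.5 163.9] 10.0 min [432. 155.  36.] max [450. 174.  47.]
2 343 [ 476.8 -105.8   96.5] [ 477.2 -105.8] 30.8
3 338 [524.4  35.5  95.9] [524.9  35.8] 30.8
4 347 [ 536.6 -287.2   96.5] [ 536.6 -287.6] 31.4
5 24 [ 662.6 -282.3   98.9] [ 667.8 -285.1] 23.5
6 63 [686.7  14.1  98.8] [688.7  18.8] 55.6
10 27 [ 750.2 -252.5   97.8] [ 752.6 -253.5] 17.1
```

The scene view shows the caddy at (118,133), the lid at (147,154), the three tins at (184,145), (210,166) and (261,172), and a fridge on the left. In the top view below it, the tins lie at (173,440), (210,453) and (257,437), which matches the network results. I'll check how far out the fridge comes before moving.

```bash
python3 - <<'E'
from h import *
for n in ['top','scene']:
    c=cloud(cam(n)).reshape(-1,3);c=c[~np.isnan(c[:,0])]
    for a,b in ((350,420),(420,460),(460,520),(520,600),(600,700),(700,900)):
        m=(c[:,1]>a)&(c[:,1]<b)&(c[:,2]>60)&(c[:,0]>200)&(c[:,2]<900)
        if m.any(): print(n,a,b,m.sum(),'xmin1%',np.percentile(c[m,0],1).round(),'x50',np.percentile(c[m,0],50).round(), 'zmax',c[m,2].max().round())
p=cam('wrist');print(np.round(p['tool_from_camera'],2).tolist(),p['fx'])
E
```

```text
top 350 420 442 xmin1% 643.0 x50 646.0 zmax 738.0
top 420 460 295 xmin1% 659.0 x50 714.0 zmax 112.0
top 460 520 12123 xmin1% 290.0 x50 527.0 zmax 471.0
top 520 600 707 xmin1% 255.0 x50 279.0 zmax 410.0
top 600 700 4 xmin1% 252.0 x50 252.0 zmax 245.0
scene 350 420 864 xmin1% 466.0 x50 980.0 zmax 529.0
scene 420 460 626 xmin1% 660.0 x50 976.0 zmax 248.0
scene 460 520 19095 xmin1% 306.0 x50 513.0 zmax 631.0
scene 520 600 1873 xmin1% 306.0 x50 547.0 zmax 625.0
scene 700 900 13 xmin1% 241.0 x50 243.0 zmax 78.0
[[1.0, 0.0, -0.0, 0.17], [0.0, 0.95, 0.3, -83.7], [0.0, -0.3, 0.95, -162.86], [0.0, 0.0, 0.0, 1.0]] 335.04135352225853
```

Emit:
arm_command([
  [-2,0.4,0,0,0,0],
  [-5,1,0,0,0,0],
  [-8.5,1.9,0,0,0,0],
  [-12,2.6,0,0,0,0],
  [-15.5,3.4,0,0,0,0],
  [-19,4.1,0,0,0,0],
  [-21.5,4.7,0,0,0,0],
  [-22.2,4.8,0,0,0,0],
], gripper=100, newtons=30)

```text
time: 1.77
position: [150.8, 425.9, 222.6]
ee_rot: [3.141, 0.002, 1.338]
force: [-0.0, 0.8, -0.9]
grip_width: 88.1
```

Emit:
arm_command([
  [-0.6,1.6,0,0,0,0],
  [-1.6,4.2,0,0,0,0],
  [-2.6,7,0,0,0,-2],
  [-3.6,9.8,0,0,0,-5],
  [-4.6,12.6,0,0,0,-8],
  [-5.5,15,0,0,0,-11],
  [-6.2,16.5,0,0,0,-13],
  [-6.3,16.9,0,0,0,-13.2],
])

```text
time: 2.43
position: [303.1, 328.8, 223.0]
ee_rot: [3.14, -0.0, 1.567]
force: [-0.1, 0.5, 0.4]
grip_width: 87.5
```

Emit:
arm_command([
  [-1.2,1,0,0,0,0],
  [-4,3.3,1,0,0,0],
  [-7,5.8,2.5,0,0,0],
  [-10,8.3,4,0,0,0],
  [-13,10.8,5,0,0,0],
  [-15.5,12.9,6,0,0,0],
  [-16.5,13.7,6,0,0,0],
  [-16.5,13.7,6,0,0,0],
])

```text
time: 3.1
position: [439.2, 163.1, 162.3]
ee_rot: [3.141, 0.001, 1.565]
force: [0.3, 0.4, -0.5]
grip_width: 87.7
```

```bash
python3 - <<'E'
from h import *
s=arm.state();print(s['position'].round(1) if hasattr(s['position'],'round') else s['position'],np.round(s['ee_rot'],3),np.round(s['force'],2))
p=cam('wrist');save(p,'w1.png');C=cloud(p)
print([(np.round(d['extent']),round(d['confidence'],2)) for l in ('caddy_lid',) for d in arm.look_for(p,l)])
c=C.reshape(-1,3);c=c[~np.isnan(c[:,0])]
near=np.linalg.norm(c[:,:2]-[440,164],axis=1)<60
for zl,zh in((14,24),(33,60)):
    q=c[near&(c[:,2]>zl)&(c[:,2]<zh)];ct,r=cv2.minEnclosingCircle(q[:,:2].astype(np.float32));print(zl,len(q),q.mean(0).round(1),np.median(q,0).round(1),np.round(ct,1),round(r,1),q.min(0).round(1),q.max(0).round(1))
q=c[near&(c[:,2]>14)&(c[:,2]<23)];A=np.c_[q[:,:2]-q[:,:2].mean(0),np.ones(len(q))];print('tilt',np.linalg.lstsq(A,q[:,2],rcond=None)[0].round(4))
E
```

```text
[439.2 163.1 162.3] [3.141e+00 1.000e-03 1.565e+00] [ 0.3   0.35 -0.48]
[(array([213., 135., 305., 225.]), 0.88), (array([  1.,  47., 512., 384.]), 0.32)]
14 5550 [436.7 164.6  18.7] [434.8 164.6  18.7] [439.  164.7] 42.5 [396.9 122.4  14.3] [481.1 206.3  23.8]
33 416 [437.9 164.6  41. ] [437.8 164.5  41.4] [438.7 164.6] 10.3 [428.9 154.6  33.6] [448.8 174.2  43.7]
tilt [ 1.50000e-03 -9.00000e-04  1.86952e+01]
```

View pics/w1.png

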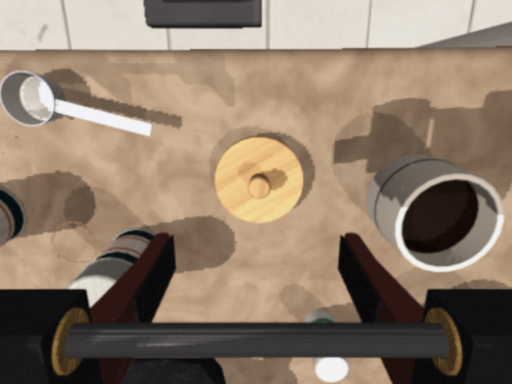

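The wrist view shows the lid lying flat, with its knob at about pixel (259,185) and both fingers clear. The caddy mouth is at about (450,220). I'll go down and grip the knob.

Emit:
arm_command([
  [0.1,0,1.5,0,0,0],
  [0.1,0,4.5,0,0,0],
  [0.1,0,8,0,0,0],
  [0.1,0,11,0,0,0],
  [0.1,0,13,0,0,0],
  [0.1,0,13.8,0,0,0],
  [0.1,0,13.9,0,0,0],
  [0.1,0,13.9,0,0,0],
])

```text
time: 3.87
position: [437.3, 167.3, 24.1]
ee_rot: [3.142, -0.001, 1.572]
force: [0.7, -0.2, -0.1]
grip_width: 87.8
```

Emit:
arm_command([
  [0,0,0,0,0,0],
  [0,0,0,0,0,0],
  [0,0,0,0,0,0],
  [0,0,0,0,0,0],
  [0,0,0,0,0,0],
  [0,0,0,0,0,0],
  [0,0,0,0,0,0],
  [0,0,0,0,0,0],
], gripper=0, newtons=20)

```text
time: 4.53
position: [437.4, 166.0, 23.7]
ee_rot: [3.142, -0.0, 1.57]
force: [-0.9, 0.9, -0.7]
grip_width: 38.4
```

Emit:
arm_command([
  [0,0,0,0,0,0],
  [0,0,0,0,0,0],
  [0,0,0,0,0,0],
  [0,0,0,0,0,0],
  [0,0,0,0,0,0],
  [0,0,0,0,0,0],
  [0,0,0,0,0,0],
  [0,0,0,0,0,0],
])

```text
time: 5.2
position: [437.3, 166.0, 23.6]
ee_rot: [-3.141, 0.0, 1.57]
force: [-0.4, 0.7, -0.5]
grip_width: 19.5
```

Emit:
arm_command([
  [0,0,-1,0,0,0],
  [0,0,-4,0,0,0],
  [0,0,-7,0,0,0],
  [0,0,-10,0,0,0],
  [0,0,-12.5,0,0,0],
  [0,0,-14,0,0,0],
  [0,0,-14,0,0,0],
  [0,0,-14,0,0,0],
])

```text
time: 5.87
position: [437.6, 166.3, 164.5]
ee_rot: [3.14, -0.002, 1.571]
force: [0.2, 1.0, -1.3]
grip_width: 19.4
```

```bash
python3 - <<'E'
from h import *
s=arm.state();print(np.round(s['position'],1),s['grip_width'],np.round(s['force'],2))
p=cam('wrist');save(p,'w2.png');c=cloud(p).reshape(-1,3);c=c[~np.isnan(c[:,0])]
q=c[(np.linalg.norm(c[:,:2]-[459,309],axis=1)<60)&(c[:,2]>76)&(c[:,2]<90)]
ct,r=cv2.minEnclosingCircle(q[:,:2].astype(np.float32));print('rim',len(q),np.median(q,0).round(1),np.round(ct,1),round(r,1),q.min(0).round(1),q.max(0).round(1))
q=c[(np.linalg.norm(c[:,:2]-s['position'][:2],axis=1)<60)&(c[:,2]<s['position'][2]+5)&(c[:,2]>100)]
print('lid',len(q),np.median(q,0).round(1),q.min(0).round(1),q.max(0).round(1))
q=q[abs(q[:,2]-np.median(q[:,2]))<10];A=np.c_[q[:,:2]-q[:,:2].mean(0),np.ones(len(q))];print('tilt',np.linalg.lstsq(A,q[:,2],rcond=None)[0].round(4))
E
```

```text
[437.6 166.3 164.5] 19.382211451535998 [ 0.19  1.03 -1.27]
rim 2698 [454.4 313.2  82. ] [457.5 311.4] 42.3 [415.6 269.6  76. ] [498.9 353.4  84.4]
lid 11360 [424.8 166.2 159.6] [397.  124.2 151.4] [481.9 209.1 169.5]
tilt [9.500000e-03 1.700000e-03 1.596402e+02]
```

View pics/w2.png

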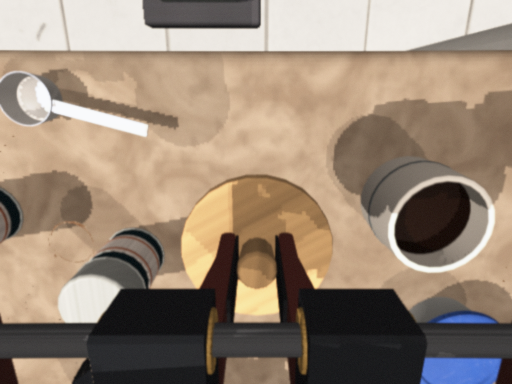

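The lid hangs level in the jaws (0.5° tilt) and the caddy rim is at about pixel (440,222). I'll move over the caddy and check again.

Emit:
arm_command([
  [1,0.1,0,0,0,0],
  [3.5,0.4,0,0,0,0],
  [6.5,0.8,0.5,0,0,0],
  [9.5,1.2,1.5,0,0,0],
  [12.5,1.6,3,0,0,0],
  [14,1.8,3.8,0,0,0],
  [14.5,1.8,4,0,0,0],
  [14.5,1.8,4,0,0,0],
])

```text
time: 6.58
position: [454.1, 311.8, 121.6]
ee_rot: [-3.139, 0.003, 1.573]
force: [0.7, -0.5, -0.9]
grip_width: 19.4
```

```bash
python3 - <<'E'
from h import *
s=arm.state();print(np.round(s['position'],1),s['grip_width'],np.round(s['force'],2))
def circ(q): return np.round(cv2.minEnclosingCircle(q[:,:2].astype(np.float32)),1).tolist() if 0 else (np.round(cv2.minEnclosingCircle(q[:,:2].astype(np.float32))[0],1),len(q),q.min(0).round(1),q.max(0).round(1))
out=[]
for n in('top','scene','wrist'):
    p=cam(n);c=cloud(p).reshape(-1,3);c=c[~np.isnan(c[:,0])]
    if n!='top': save(p,n+'3.png'); out.append(p['frame'][...,::-1])
    near=np.linalg.norm(c[:,:2]-[457,311],axis=1)<60
    for z in((50,88),(108,126)):
        q=c[near&(c[:,2]>z[0])&(c[:,2]<z[1])]
        if len(q)>5: print(n,z,circ(q))
a,b=out; a=cv2.resize(a[110:230,80:240],(512,384),interpolation=cv2.INTER_CUBIC)
cv2.imwrite('pics/m3.png',cv2.resize(np.hstack([a,b]),(800,300)))
E
```

```text
[454.1 311.8 121.6] 19.426701414769926 [ 0.67 -0.48 -0.88]
top (50, 88) (array([456. , 302.5]), 32, array([414.5, 277.5,  50.1]), array([497.5, 310.1,  85.6]))
top (108, 126) (array([456.7, 308.4]), 113, array([415. , 280.4, 109.7]), array([496.3, 340.2, 123.4]))
scene (50, 88) (array([455.8, 308.6]), 339, array([414.6, 268.1,  50.1]), array([496.9, 349.5,  86.7]))
scene (108, 126) (array([454. , 310.1]), 324, array([413.7, 267.6, 108.9]), array([498.1, 354.2, 125.8]))
wrist (50, 88) (array([443. , 311.9]), 2012, array([414.1, 271.7,  50. ]), array([445.5, 352. ,  84.8]))
wrist (108, 126) (array([456.8, 309.7]), 11233, array([414.6, 267.3, 110.5]), array([499.3, 351.5, 126. ]))
```

View pics/m3.png

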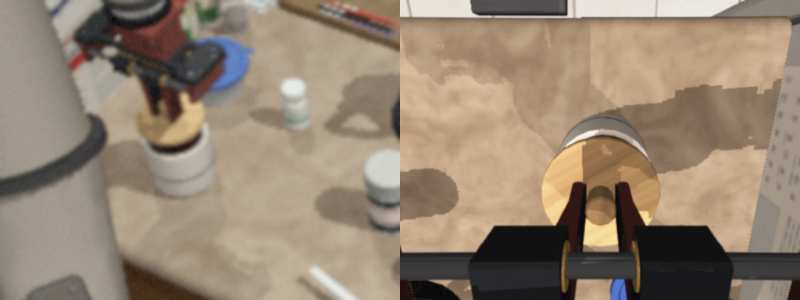

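Both views show the lid over the mouth; it sits about 2 mm to the −y side, inside the 5 mm clearance. I'll shift 2 mm and lower it.

Emit:
arm_command([
  [0.2,0,0.3,0,0,0],
  [0.2,0,0.7,0,0,0],
  [0.2,0,1.1,0,0,0],
  [0.2,0,1.5,0,0,0],
  [0.2,0,1.9,0,0,0],
  [0.2,0,2.2,0,0,0],
  [0.2,0,2.4,0,0,0],
  [0.2,0,2.4,0,0,0],
])

```text
time: 7.4
position: [455.2, 312.7, 99.1]
ee_rot: [-3.141, 0.001, 1.57]
force: [0.4, 0.6, -1.4]
grip_width: 19.4
```

Emit:
arm_command([
  [0,0,0.05,0,0,0],
  [0,0,0.1,0,0,0],
  [0,0,0.15,0,0,0],
  [0,0,0.2,0,0,0],
  [0,0,0.2,0,0,0],
  [0,0,0.2,0,0,0],
  [0,0,0.2,0,0,0],
  [0,0,0.2,0,0,0],
])

```text
time: 8.07
position: [455.5, 313.0, 97.7]
ee_rot: [3.142, -0.0, 1.57]
force: [-0.4, -0.2, -0.6]
grip_width: 19.4
```

Emit:
arm_command([
  [0,0,0.05,0,0,0],
  [0,0,0.1,0,0,0],
  [0,0,0.15,0,0,0],
  [0,0,0.2,0,0,0],
  [0,0,0.2,0,0,0],
  [0,0,0.2,0,0,0],
  [0,0,0.2,0,0,0],
  [0,0,0.2,0,0,0],
])

```text
time: 8.73
position: [455.5, 313.0, 96.5]
ee_rot: [-3.142, -0.0, 1.57]
force: [-2.2, -2.6, 7.7]
grip_width: 19.3
```

```bash
python3 - <<'E'
from h import *
f=[]
for n in('wrist','wrist','scene'):
    p=cam(n);f.append(arm.state()['force']);c=cloud(p).reshape(-1,3);c=c[~np.isnan(c[:,0])]
    near=np.linalg.norm(c[:,:2]-[457,311],axis=1)<60
    q=c[near&(c[:,2]>84)&(c[:,2]<97)];A=np.c_[q[:,:2]-q[:,:2].mean(0),np.ones(len(q))]
    print(n,np.median(q,0).round(1),q.min(0).round(1),q.max(0).round(1),np.linalg.lstsq(A,q[:,2],rcond=None)[0].round(4))
print(np.round(f,1).tolist())
E
```

```text
wrist [442.3 313.   91.6] [414.9 270.8  84.1] [500.3 354.8  97. ] [7.20000e-03 6.00000e-04 9.15417e+01]
wrist [442.3 313.   91.6] [414.8 270.8  84.1] [500. 355.  97.] [6.6000e-03 3.0000e-04 9.1524e+01]
scene [445.3 301.   90.7] [415.6 269.8  84.1] [499.5 355.   97. ] [6.40000e-03 1.80000e-02 9.05878e+01]
[[-2.7, -1.8, 8.3], [-2.0, -1.0, 7.8], [-2.5, -1.6, 7.9]]
```

The disc top reads 91.6 mm (91 expected) and is level, with 8 N of contact, so the lid is seated. I'll release and rise.

Emit:
arm_command([
  [0,0,-0.1,0,0,0],
  [0,0,-0.1,0,0,0],
  [0,0,-0.1,0,0,0],
  [0,0,-0.1,0,0,0],
  [0,0,-0.1,0,0,0],
  [0,0,-0.1,0,0,0],
  [0,0,-0.1,0,0,0],
  [0,0,-0.1,0,0,0],
], gripper=100)

```text
time: 9.55
position: [455.4, 312.9, 96.6]
ee_rot: [-3.142, 0.0, 1.57]
force: [-0.0, -0.3, 0.0]
grip_width: 69.2
```

Emit:
arm_command([
  [0,0,-0.6,0,0,0],
  [0,0,-2,0,0,0],
  [0,0,-4,0,0,0],
  [0,0,-6,0,0,0],
  [0,0,-8,0,0,0],
  [0,0,-9,0,0,0],
  [0,0,-9.4,0,0,0],
  [0,0,-9.4,0,0,0],
])

```text
time: 10.22
position: [455.8, 313.3, 191.4]
ee_rot: [3.141, -0.001, 1.57]
force: [0.5, 0.1, -0.9]
grip_width: 87.9
```

```bash
python3 - <<'E'
from h import *
s=arm.state();print(np.round(s['position'],1),np.round(s['joint_pos'],2))
for n in('wrist','scene'):
    p=cam(n);c=cloud(p).reshape(-1,3);c=c[~np.isnan(c[:,0])]
    if n=='wrist': save(p,'w4.png')
    near=np.linalg.norm(c[:,:2]-[457,311],axis=1)<60
    q=c[near&(c[:,2]>84)&(c[:,2]<97)];A=np.c_[q[:,:2]-q[:,:2].mean(0),np.ones(len(q))]
    print(n,np.median(q,0).round(1),q.min(0).round(1),q.max(0).round(1),np.linalg.lstsq(A,q[:,2],rcond=None)[0].round(4))
    q=c[near&(c[:,2]>20)&(c[:,2]<79)];print(n,'body',q.min(0).round(1),q.max(0).round(1))
E
```

```text
[455.8 313.3 191.4] [-0.98  0.32  0.32  1.9  -0.12  0.94  0.97]
wrist [452.  313.2  91.7] [415.  270.7  84.2] [499.2 355.6  97. ] [ 4.3000e-03 -0.0000e+00  9.1635e+01]
wrist body [413.4 270.5  20.1] [444.8 352.9  78.9]
scene [452.2 307.3  90.8] [414.4 269.8  84.5] [501.4 354.6  96.8] [6.90000e-03 1.15000e-02 9.09248e+01]
scene body [413.8 266.   20.3] [492.5 341.6  78.6]
```

View pics/w4.png

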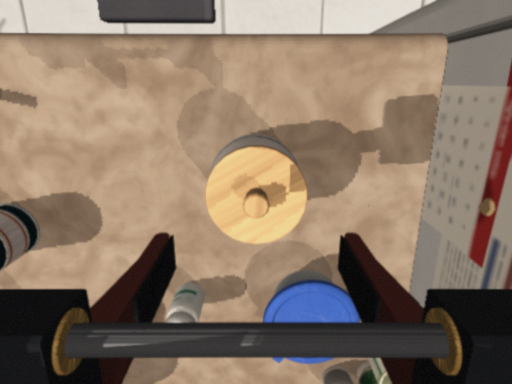

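The lid is on level at about pixel (257,195), its disc top at 91.6 mm. Next is the left tin.

Emit:
arm_command([
  [-2,0.5,0,0,0,0],
  [-5.5,1.4,0,0,0,0],
  [-9.5,2.4,0,0,0,0],
  [-13.5,3.4,0,0,0,0],
  [-17.5,4.4,0,0,0,0],
  [-21.5,5.4,0.5,0,0,0],
  [-25,6.3,1,0,0,0],
  [-27.7,6.9,1.5,0,0,0],
])

```text
time: 10.98
position: [524.0, 32.2, 174.5]
ee_rot: [-3.14, 0.001, 1.568]
force: [-0.7, 0.4, -0.7]
grip_width: 87.9
```

```bash
cat > tin.py <<'E'
from h import *
import sys
g=np.array([float(sys.argv[1]),float(sys.argv[2])])
p=cam('wrist');s=arm.state();c=cloud(p).reshape(-1,3);c=c[~np.isnan(c[:,0])]
q=c[(np.linalg.norm(c[:,:2]-g,axis=1)<50)&(c[:,2]>90)&(c[:,2]<102)]
ct,r=cv2.minEnclosingCircle(q[:,:2].astype(np.float32))
print('tcp',np.round(s['position'],1),np.round(s['ee_rot'],3),'tin',np.round(ct,1),round(r,1),len(q),q.min(0).round(1),q.max(0).round(1))
E
python3 tin.py 525 36
```

```text
tcp [524.1  26.8 173.8] [-3.14   0.004  1.562] tin [523.4  36.4] 31.0 4834 [492.5   5.7  90.1] [554.   67.2  99.4]
```

Emit:
arm_command([
  [0,0,0,0,0,0],
  [0,0,0,0,0,0],
  [0,0,0,0,0,0],
  [0,0,0,0,0,0],
  [0,0,0,0,0,0],
  [0,0,0,0,0,0],
  [0,0,0,0,0,0],
  [0,0,0,0,0,0],
])

```text
time: 11.7
position: [524.3, 36.3, 175.7]
ee_rot: [3.141, -0.0, 1.571]
force: [0.3, -0.2, -0.2]
grip_width: 87.8
```

```bash
python3 tin.py 525 36
```

```text
tcp [524.3  36.2 175.7] [ 3.141 -0.     1.571] tin [523.5  36.1] 31.1 4808 [492.6   5.9  90. ] [553.9  66.9  99. ]
```

Emit:
arm_command([
  [0,-0.1,1,0,0,0],
  [0,-0.1,3,0,0,0],
  [0,-0.1,6,0,0,0],
  [0,-0.1,9,0,0,0],
  [0,-0.1,12,0,0,0],
  [0,-0.1,14,0,0,0],
  [0,-0.1,14.7,0,0,0],
  [0,-0.1,14.8,0,0,0],
])

```text
time: 12.42
position: [521.8, 35.5, 25.8]
ee_rot: [-3.138, 0.001, 1.57]
force: [-0.5, -0.1, 0.4]
grip_width: 87.8
```

Emit:
arm_command([
  [0,0,0,0,0,0],
  [0,0,0,0,0,0],
  [0,0,0,0,0,0],
  [0,0,0,0,0,0],
  [0,0,0,0,0,0],
  [0,0,0,0,0,0],
  [0,0,0,0,0,0],
  [0,0,0,0,0,0],
], gripper=0, newtons=35)

```text
time: 13.08
position: [524.1, 36.2, 28.7]
ee_rot: [3.14, -0.001, 1.57]
force: [-1.4, 1.4, 6.8]
grip_width: 61.4
```

```bash
python3 - <<'E'
from h import *
for i in range(3):
    p=cam('wrist');s=arm.state();print(np.round(s['position'],1),np.round(s['ee_rot'],3),np.round(s['force'],1),np.round(s['ft_torque'],2),round(s['grip_width'],1))
save(p,'w5.png')
E
```

```text
[524.2  36.2  28.7] [ 3.14e+00 -1.00e-03  1.57e+00] [-1.4  1.1  7.6] [0.1  0.21 0.02] 61.3
[524.1  36.2  28.7] [ 3.14e+00 -1.00e-03  1.57e+00] [-0.9  0.2  7.4] [0.09 0.23 0.01] 61.3
[524.1  36.2  28.7] [ 3.14e+00 -1.00e-03  1.57e+00] [-0.8 -0.3  7.4] [0.06 0.24 0.05] 61.5
```

View pics/w5.png

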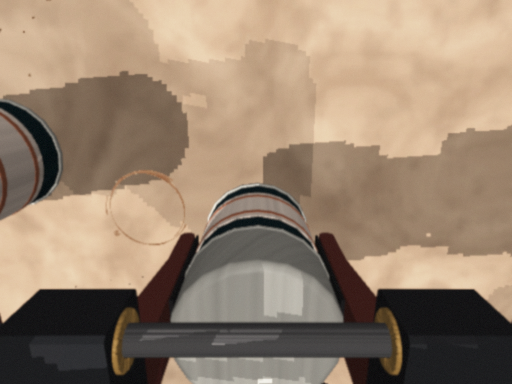

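The tin is centred between the jaws (top at about pixel (258,320)). The 61.4 mm opening fits contact at the skirt or body. I'll lift it 5 cm and weigh it.

Emit:
arm_command([
  [0,0,-0.5,0,0,0],
  [0,0,-1.5,0,0,0],
  [0,0,-2.5,0,0,0],
  [0,0,-3.5,0,0,0],
  [0,0,-4.4,0,0,0],
  [0,0,-5,0,0,0],
  [0,0,-5,0,0,0],
  [0,0,-5,0,0,0],
])

```text
time: 13.9
position: [523.5, 36.1, 78.1]
ee_rot: [3.141, -0.0, 1.571]
force: [0.8, -0.3, -4.1]
grip_width: 61.3
```

Emit:
arm_command([
  [0,0,0,0,0,0],
  [0,0,0,0,0,0],
  [0,0,0,0,0,0],
  [0,0,0,0,0,0],
  [0,0,0,0,0,0],
  [0,0,0,0,0,0],
  [0,0,0,0,0,0],
  [0,0,0,0,0,0],
])

```text
time: 14.57
position: [523.3, 35.9, 77.6]
ee_rot: [-3.141, 0.0, 1.57]
force: [0.2, -0.3, -3.5]
grip_width: 61.4
```

```bash
cat > weigh.py <<'E'
from h import *
f=[];t=[]
for i in range(8):
    p=arm.read_camera('scene' if i else 'wrist');s=arm.state();f.append(s['force']);t.append(s['tau'])
print(np.round(s['position'],1),np.round(s['ee_rot'],3),round(s['grip_width'],1),'F',np.mean(f,0).round(2),'sd',np.std(f,0).round(2),'tau',np.mean(t,0).round(2))
q=cloud({**p,'T':cam('scene')['T']}).reshape(-1,3);q=q[~np.isnan(q[:,0])]
m=(np.linalg.norm(q[:,:2]-s['position'][:2],axis=1)<45)&(q[:,2]>15)&(q[:,2]<s['position'][2]+72);q=q[m]
print('tin z',np.percentile(q[:,2],[1,99]).round(1) if len(q) else None)
E
python3 weigh.py
```

```text
[523.3  36.   77.7] [ 3.142 -0.     1.57 ] 61.4 F [-0.08 -0.16 -3.44] sd [0.4  0.63 0.51] tau [ 0.000e+00 -4.629e+01  5.750e+00 -1.945e+01  2.000e-02  7.000e-02
  0.000e+00]
tin z [ 49.7 147.9]
```

Left tin: about 3.4 N. Putting it back.

Emit:
arm_command([
  [0,0,0.8,0,0,0],
  [0,0,1.8,0,0,0],
  [0,0,2.8,0,0,0],
  [0,0,3.6,0,0,0],
  [0,0,4.2,0,0,0],
  [0,0,4.6,0,0,0],
  [0,0,4.8,0,0,0],
  [0,0,4.9,0,0,0],
])

```text
time: 15.68
position: [523.1, 35.8, 28.7]
ee_rot: [-3.141, -0.0, 1.57]
force: [-4.7, 0.6, 13.0]
grip_width: 61.2
```

Emit:
arm_command([
  [0,0,0.05,0,0,0],
  [0,0,0.05,0,0,0],
  [0,0,0.05,0,0,0],
  [0,0,0.05,0,0,0],
  [0,0,0.05,0,0,0],
  [0,0,0.05,0,0,0],
  [0,0,0.05,0,0,0],
  [0,0,0.05,0,0,0],
])

```text
time: 16.35
position: [523.3, 35.8, 28.9]
ee_rot: [-3.142, -0.0, 1.57]
force: [-3.2, -0.8, 6.1]
grip_width: 61.2
```

Emit:
arm_command([
  [0,0,0,0,0,0],
  [0,0,0,0,0,0],
  [0,0,0,0,0,0],
  [0,0,0,0,0,0],
  [0,0,0,0,0,0],
  [0,0,0,0,0,0],
  [0,0,0,0,0,0],
  [0,0,0,0,0,0],
], gripper=100)

```text
time: 17.02
position: [523.3, 36.0, 28.1]
ee_rot: [-3.142, 0.0, 1.57]
force: [-0.1, 0.5, 0.4]
grip_width: 87.8
```

Emit:
arm_command([
  [0,0,-0.8,0,0,0],
  [0,0,-2.5,0,0,0],
  [0,0,-5,0,0,0],
  [0,0,-8,0,0,0],
  [0,0,-11,0,0,0],
  [0,0,-13.5,0,0,0],
  [0,0,-14.7,0,0,0],
  [0,0,-14.8,0,0,0],
])

```text
time: 17.68
position: [525.1, 36.1, 179.5]
ee_rot: [3.136, -0.002, 1.57]
force: [0.5, -0.3, 0.4]
grip_width: 87.3
```

```bash
python3 tin.py 525 36;python3 tin.py 477 -106
```

```text
tcp [524.2  36.1 177.8] [ 3.138e+00 -1.000e-03  1.570e+00] tin [522.  36.] 31.0 4714 [491.1   5.6  90. ] [552.5  66.5  98.9]
tcp [523.3  36.1 176.5] [ 3.141e+00 -1.000e-03  1.571e+00] tin [ 475.7 -104.9] 31.4 5837 [ 445.8 -136.    90.1] [506.9 -73.7  99.1]
```

The left tin is back on its spot within about 1 mm. On to the middle one.

Emit:
arm_command([
  [-1.2,-0.4,0,0,0,0],
  [-4,-1.3,0,0,0,0],
  [-7,-2.3,0,0,0,0],
  [-10,-3.3,0,0,0,0],
  [-12.5,-4.1,0,0,0,0],
  [-13.8,-4.6,0,0,0,0],
  [-14.1,-4.7,0,0,0,0],
  [-14.1,-4.7,0,0,0,0],
])

```text
time: 18.45
position: [474.9, -106.3, 175.2]
ee_rot: [-3.139, 0.0, 1.567]
force: [0.5, -0.2, -0.6]
grip_width: 87.7
```

Emit:
arm_command([
  [0,0,0,0,0,0],
  [0,0,0,0,0,0],
  [0,0,0,0,0,0],
  [0,0,0,0,0,0],
  [0,0,0,0,0,0],
  [0,0,0,0,0,0],
  [0,0,0,0,0,0],
  [0,0,0,0,0,0],
])

```text
time: 19.12
position: [476.3, -104.9, 176.2]
ee_rot: [3.142, -0.0, 1.571]
force: [-0.1, 0.6, 0.4]
grip_width: 87.9
```

```bash
python3 tin.py 477 -106
```

```text
tcp [ 476.3 -105.   176.2] [ 3.142 -0.     1.57 ] tin [ 475.7 -105.2] 31.0 4778 [ 444.9 -136.3   90. ] [506.2 -75.   99.6]
```

Emit:
arm_command([
  [0,-0.1,1.2,0,0,0],
  [0,-0.1,4,0,0,0],
  [0,-0.1,7.5,0,0,0],
  [0,-0.1,11,0,0,0],
  [0,-0.1,13.4,0,0,0],
  [0,-0.1,14.4,0,0,0],
  [0,-0.1,14.8,0,0,0],
  [0,-0.1,14.8,0,0,0],
])

```text
time: 19.83
position: [475.3, -105.3, 28.1]
ee_rot: [-3.141, 0.0, 1.57]
force: [0.8, -0.8, -0.1]
grip_width: 88.2
```

Emit:
arm_command([
  [0,0,0,0,0,0],
  [0,0,0,0,0,0],
  [0,0,0,0,0,0],
  [0,0,0,0,0,0],
  [0,0,0,0,0,0],
  [0,0,0,0,0,0],
  [0,0,0,0,0,0],
  [0,0,0,0,0,0],
], gripper=0)

```text
time: 20.5
position: [476.0, -105.2, 28.9]
ee_rot: [3.14, -0.0, 1.57]
force: [-0.2, -0.3, 7.2]
grip_width: 61.5
```

Emit:
arm_command([
  [0,0,-0.5,0,0,0],
  [0,0,-1.5,0,0,0],
  [0,0,-2.5,0,0,0],
  [0,0,-3.5,0,0,0],
  [0,0,-4.4,0,0,0],
  [0,0,-5,0,0,0],
  [0,0,-5,0,0,0],
  [0,0,-5,0,0,0],
])

```text
time: 21.17
position: [475.5, -104.9, 78.6]
ee_rot: [3.141, -0.0, 1.571]
force: [0.1, 0.4, -4.9]
grip_width: 61.6
```

Emit:
arm_command([
  [0,0,0,0,0,0],
  [0,0,0,0,0,0],
  [0,0,0,0,0,0],
  [0,0,0,0,0,0],
  [0,0,0,0,0,0],
  [0,0,0,0,0,0],
  [0,0,0,0,0,0],
  [0,0,0,0,0,0],
])

```text
time: 21.83
position: [475.3, -105.0, 78.1]
ee_rot: [-3.142, -0.0, 1.57]
force: [0.1, -1.0, -4.0]
grip_width: 60.9
```

```bash
python3 weigh.py
```

```text
[ 475.2 -105.    78.2] [-3.142 -0.     1.57 ] 61.0 F [ 0.02 -0.21 -5.27] sd [0.44 0.33 0.45] tau [ 0.000e+00 -4.238e+01  5.820e+00 -1.903e+01  3.000e-02  6.000e-02
  0.000e+00]
tin z [ 50.  148.2]
```

Middle tin: about 5.3 N. Putting it back and moving to the right tin.

Emit:
arm_command([
  [0,0,0.8,0,0,0],
  [0,0,1.8,0,0,0],
  [0,0,2.8,0,0,0],
  [0,0,3.6,0,0,0],
  [0,0,4.2,0,0,0],
  [0,0,4.6,0,0,0],
  [0,0,4.8,0,0,0],
  [0,0,4.9,0,0,0],
])

```text
time: 22.95
position: [475.1, -105.2, 29.0]
ee_rot: [-3.141, -0.0, 1.57]
force: [-3.2, -0.1, 7.4]
grip_width: 61.4
```

Emit:
arm_command([
  [0,0,0.05,0,0,0],
  [0,0,0.05,0,0,0],
  [0,0,0.05,0,0,0],
  [0,0,0.05,0,0,0],
  [0,0,0.05,0,0,0],
  [0,0,0.05,0,0,0],
  [0,0,0.05,0,0,0],
  [0,0,0.05,0,0,0],
])

```text
time: 23.62
position: [475.3, -105.2, 29.1]
ee_rot: [3.141, -0.0, 1.57]
force: [-3.8, -0.5, 6.6]
grip_width: 61.3
```

Emit:
arm_command([
  [0,0,0,0,0,0],
  [0,0,0,0,0,0],
  [0,0,0,0,0,0],
  [0,0,0,0,0,0],
  [0,0,0,0,0,0],
  [0,0,0,0,0,0],
  [0,0,0,0,0,0],
  [0,0,0,0,0,0],
], gripper=100)

```text
time: 24.28
position: [475.3, -105.0, 28.6]
ee_rot: [3.142, 0.0, 1.57]
force: [0.6, 0.9, -0.7]
grip_width: 87.6
```

Emit:
arm_command([
  [0,0,-0.8,0,0,0],
  [0,0,-2.5,0,0,0],
  [0,0,-5,0,0,0],
  [0,0,-8,0,0,0],
  [0,0,-11,0,0,0],
  [0,0,-13.5,0,0,0],
  [0,0,-14.7,0,0,0],
  [0,0,-14.8,0,0,0],
])

```text
time: 24.95
position: [477.0, -105.4, 179.7]
ee_rot: [3.136, -0.001, 1.57]
force: [-0.5, 0.6, 0.6]
grip_width: 87.7
```

```bash
python3 tin.py 477 -106;python3 tin.py 537 -287
```

```text
tcp [ 476.1 -105.1  178.2] [ 3.138e+00 -1.000e-03  1.570e+00] tin [ 474.5 -105.2] 30.9 4693 [ 443.7 -136.    90.1] [505.  -75.   98.9]
tcp [ 475.3 -104.9  177. ] [ 3.141 -0.     1.571] tin [ 535.5 -286.9] 31.4 3512 [ 505.1 -315.5   90. ] [ 553.3 -255.5   99.2]
```

Emit:
arm_command([
  [-1.2,0.4,0,0,0,0],
  [-4.2,1.4,0,0,0,0],
  [-7.8,2.6,0,0,0,0],
  [-11.4,3.8,0,0,0,0],
  [-14.6,4.9,0,0,0,0],
  [-17,5.7,0,0,0,0],
  [-18,6,0,0,0,0],
  [-18.2,6,0,0,0,0],
])

```text
time: 25.72
position: [534.2, -289.2, 175.0]
ee_rot: [-3.139, 0.001, 1.567]
force: [-0.2, -0.3, 0.2]
grip_width: 87.9
```

Emit:
arm_command([
  [0,0,0,0,0,0],
  [0,0,0,0,0,0],
  [0,0,0,0,0,0],
  [0,0,0,0,0,0],
  [0,0,0,0,0,0],
  [0,0,0,0,0,0],
  [0,0,0,0,0,0],
  [0,0,0,0,0,0],
])

```text
time: 26.38
position: [535.2, -286.9, 176.7]
ee_rot: [3.141, -0.0, 1.571]
force: [-0.5, 0.6, -0.4]
grip_width: 88.1
```

```bash
python3 tin.py 537 -287
```

```text
tcp [ 535.2 -287.   176.7] [ 3.141 -0.     1.57 ] tin [ 535.7 -287. ] 31.0 4744 [ 504.8 -317.3   90. ] [ 566.6 -256.    99. ]
```

Emit:
arm_command([
  [0,0,1.2,0,0,0],
  [0,0,4,0,0,0],
  [0,0,7.5,0,0,0],
  [0,0,11,0,0,0],
  [0,0,13.4,0,0,0],
  [0,0,14.4,0,0,0],
  [0,0,14.8,0,0,0],
  [0,0,14.8,0,0,0],
])

```text
time: 27.1
position: [534.9, -287.2, 28.1]
ee_rot: [-3.141, -0.0, 1.57]
force: [0.3, -0.9, -0.3]
grip_width: 87.7
```

Emit:
arm_command([
  [0,0,0,0,0,0],
  [0,0,0,0,0,0],
  [0,0,0,0,0,0],
  [0,0,0,0,0,0],
  [0,0,0,0,0,0],
  [0,0,0,0,0,0],
  [0,0,0,0,0,0],
  [0,0,0,0,0,0],
], gripper=0)

```text
time: 27.77
position: [535.8, -287.2, 29.6]
ee_rot: [3.14, 0.0, 1.57]
force: [-0.8, 0.8, 6.8]
grip_width: 61.0
```

Emit:
arm_command([
  [0,0,-0.5,0,0,0],
  [0,0,-1.5,0,0,0],
  [0,0,-2.5,0,0,0],
  [0,0,-3.5,0,0,0],
  [0,0,-4.4,0,0,0],
  [0,0,-5,0,0,0],
  [0,0,-5,0,0,0],
  [0,0,-5,0,0,0],
])

```text
time: 28.43
position: [535.4, -287.0, 79.1]
ee_rot: [3.141, 0.0, 1.571]
force: [-0.6, 0.3, -2.5]
grip_width: 61.0
```

Emit:
arm_command([
  [0,0,0,0,0,0],
  [0,0,0,0,0,0],
  [0,0,0,0,0,0],
  [0,0,0,0,0,0],
  [0,0,0,0,0,0],
  [0,0,0,0,0,0],
  [0,0,0,0,0,0],
  [0,0,0,0,0,0],
])

```text
time: 29.1
position: [535.2, -287.1, 78.6]
ee_rot: [-3.142, -0.0, 1.57]
force: [-0.4, -1.0, -1.8]
grip_width: 61.0
```

```bash
python3 weigh.py
```

```text
[ 535.2 -287.    78.6] [ 3.142 -0.     1.57 ] 61.0 F [ 0.27  0.33 -2.49] sd [0.45 0.45 0.62] tau [ 0.000e+00 -5.386e+01  9.200e+00 -2.074e+01  5.000e-02  5.000e-02
 -0.000e+00]
tin z [ 50.  148.6]
```

Right tin: about 2.5 N, so the middle one is clearly the heaviest (3.4, 5.3 and 2.5 N). I'll put the right tin back and return to the middle.

Emit:
arm_command([
  [0,0,0.8,0,0,0],
  [0,0,1.8,0,0,0],
  [0,0,2.8,0,0,0],
  [0,0,3.6,0,0,0],
  [0,0,4.2,0,0,0],
  [0,0,4.6,0,0,0],
  [0,0,4.8,0,0,0],
  [0,0,4.9,0,0,0],
])

```text
time: 30.22
position: [534.9, -287.0, 29.7]
ee_rot: [-3.141, -0.001, 1.57]
force: [-4.4, 2.7, 8.8]
grip_width: 60.7
```

Emit:
arm_command([
  [0,0,0.05,0,0,0],
  [0,0,0.05,0,0,0],
  [0,0,0.05,0,0,0],
  [0,0,0.05,0,0,0],
  [0,0,0.05,0,0,0],
  [0,0,0.05,0,0,0],
  [0,0,0.05,0,0,0],
  [0,0,0.05,0,0,0],
])

```text
time: 30.88
position: [534.9, -287.0, 29.7]
ee_rot: [-3.141, -0.001, 1.57]
force: [-4.2, 2.8, 6.5]
grip_width: 61.5
```

Emit:
arm_command([
  [0,0,0,0,0,0],
  [0,0,0,0,0,0],
  [0,0,0,0,0,0],
  [0,0,0,0,0,0],
  [0,0,0,0,0,0],
  [0,0,0,0,0,0],
  [0,0,0,0,0,0],
  [0,0,0,0,0,0],
], gripper=100)

```text
time: 31.55
position: [535.2, -287.1, 29.1]
ee_rot: [3.142, 0.0, 1.57]
force: [0.3, 0.6, -0.3]
grip_width: 88.2
```

Emit:
arm_command([
  [0,0,-0.8,0,0,0],
  [0,0,-2.5,0,0,0],
  [0,0,-5,0,0,0],
  [0,0,-8,0,0,0],
  [0,0,-11,0,0,0],
  [0,0,-13.5,0,0,0],
  [0,0,-14.7,0,0,0],
  [0,0,-14.8,0,0,0],
])

```text
time: 32.22
position: [536.6, -288.0, 180.2]
ee_rot: [3.137, 0.002, 1.57]
force: [0.3, -0.9, 0.3]
grip_width: 87.6
```

```bash
python3 tin.py 537 -287;python3 tin.py 477 -106
```

```text
tcp [ 535.8 -287.3  178.3] [3.139e+00 1.000e-03 1.571e+00] tin [ 534.5 -286.6] 31.1 4671 [ 503.7 -317.3   90.1] [ 565.2 -256.3   99.1]
tcp [ 535.  -286.7  176.8] [-3.142 -0.     1.571] tin [ 475.  -107.2] 30.8 3335 [ 444.4 -137.    90. ] [505.8 -98.8  98.9]
```

Emit:
arm_command([
  [1.2,-0.4,0,0,0,0],
  [4.2,-1.4,0,0,0,0],
  [7.8,-2.6,0,0,0,0],
  [11.4,-3.8,0,0,0,0],
  [14.6,-4.9,0,0,0,0],
  [17,-5.7,0,0,0,0],
  [18,-6,0,0,0,0],
  [18.2,-6,0,0,0,0],
])

```text
time: 32.98
position: [473.1, -101.4, 175.5]
ee_rot: [-3.138, -0.002, 1.575]
force: [1.2, 0.0, -1.1]
grip_width: 87.8
```

Emit:
arm_command([
  [0,0,0,0,0,0],
  [0,0,0,0,0,0],
  [0,0,0,0,0,0],
  [0,0,0,0,0,0],
  [0,0,0,0,0,0],
  [0,0,0,0,0,0],
  [0,0,0,0,0,0],
  [0,0,0,0,0,0],
])

```text
time: 33.65
position: [475.3, -105.3, 177.2]
ee_rot: [3.142, 0.0, 1.57]
force: [-0.6, -1.1, -0.1]
grip_width: 87.7
```

```bash
python3 tin.py 477 -106
```

```text
tcp [ 475.3 -105.2  177.1] [-3.142  0.     1.57 ] tin [ 474.5 -105.1] 30.9 4751 [ 443.6 -135.7   90.1] [505.2 -74.6  99. ]
```

Emit:
arm_command([
  [0,0,1.2,0,0,0],
  [0,0,4,0,0,0],
  [0,0,7.5,0,0,0],
  [0,0,11,0,0,0],
  [0,0,13.4,0,0,0],
  [0,0,14.4,0,0,0],
  [0,0,14.8,0,0,0],
  [0,0,14.8,0,0,0],
])

```text
time: 34.37
position: [475.3, -105.2, 29.1]
ee_rot: [-3.141, 0.0, 1.57]
force: [0.3, -0.5, -0.1]
grip_width: 87.7
```

Emit:
arm_command([
  [0,0,0,0,0,0],
  [0,0,0,0,0,0],
  [0,0,0,0,0,0],
  [0,0,0,0,0,0],
  [0,0,0,0,0,0],
  [0,0,0,0,0,0],
  [0,0,0,0,0,0],
  [0,0,0,0,0,0],
], gripper=0, newtons=40)

```text
time: 35.03
position: [476.0, -105.2, 29.9]
ee_rot: [3.14, -0.0, 1.57]
force: [-1.4, -1.1, 7.6]
grip_width: 61.1
```

Emit:
arm_command([
  [0,0,-0.5,0,0,0],
  [0,0,-1.5,0,0,0],
  [0,0,-3,0,0,0],
  [0,0,-4.5,0,0,0],
  [0,0,-6,0,0,0],
  [0,0,-7.5,0,0,0],
  [0,0,-9,0,0,0],
  [0,0,-10,0,0,0],
])

```text
time: 35.7
position: [475.0, -105.1, 130.6]
ee_rot: [3.141, -0.0, 1.57]
force: [-0.5, -0.6, -5.4]
grip_width: 61.1
```

Emit:
arm_command([
  [0,0,-1.5,0,0,0],
  [0,0,-3,0,0,0],
  [0,0,-4.5,0,0,0],
  [0,0,-6,0,0,0],
  [0,0,-7.5,0,0,0],
  [0,0,-9,0,0,0],
  [0,0,-10,0,0,0],
  [0,0,-10.3,0,0,0],
])

```text
time: 36.37
position: [475.6, -105.1, 233.5]
ee_rot: [3.14, -0.0, 1.57]
force: [0.7, -0.3, -5.2]
grip_width: 61.2
```

Emit:
arm_command([
  [0,0,0,0,0,0],
  [0,0,0,0,0,0],
  [0,0,0,0,0,0],
  [0,0,0,0,0,0],
  [0,0,0,0,0,0],
  [0,0,0,0,0,0],
  [0,0,0,0,0,0],
  [0,0,0,0,0,0],
])

```text
time: 37.03
position: [475.2, -105.1, 232.0]
ee_rot: [-3.141, 0.0, 1.57]
force: [-0.9, -0.6, -5.7]
grip_width: 61.1
```

```bash
python3 weigh.py; python3 - <<'E'
from h import *
p=cam('scene');save(p,'s6.png');c=cloud(p).reshape(-1,3);c=c[~np.isnan(c[:,0])]
for n,x,y in(('L',523,36),('R',536,-287)):
    q=c[(np.linalg.norm(c[:,:2]-[x,y],axis=1)<50)&(c[:,2]>90)&(c[:,2]<104)]
    if len(q): print(n,q.min(0).round(1),q.max(0).round(1))
near=np.linalg.norm(c[:,:2]-[457,311],axis=1)<60
q=c[near&(c[:,2]>84)&(c[:,2]<97)];print('lid',np.median(q,0).round(1),q.min(0).round(1),q.max(0).round(1))
cv2.imwrite('pics/s6c.png',cv2.resize(p['frame'][90:310,90:420,::-1],(792,528),interpolation=cv2.INTER_CUBIC))
E
```

```text
[ 475.3 -105.   232.2] [ 3.142 -0.     1.57 ] 61.4 F [-0.06  0.22 -5.34] sd [0.52 0.48 0.57] tau [  0.   -31.78   3.09 -27.46   0.04   0.07   0.  ]
tin z [203.6 301.6]
L [492.5   5.4  90. ] [555.1  65.  101.3]
R [ 501.2 -315.2   90.2] [ 566.8 -253.7  100.9]
lid [452.4 306.9  91. ] [416.7 269.2  84. ] [499.8 355.3  97. ]
```

View pics/s6c.png

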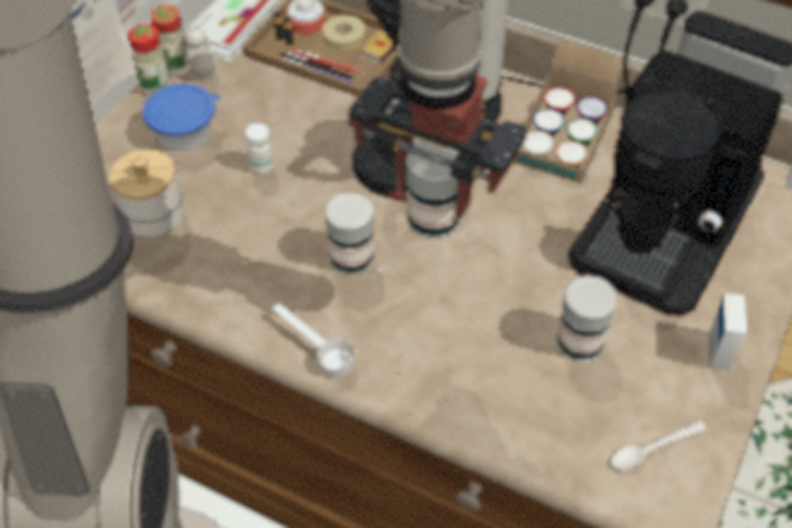

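The final view shows the lid on the caddy (142,180), the middle tin held upright (433,195), and the left (350,232) and right (585,318) tins standing on their spots. Nothing else has moved. Handing in.

```bash
python3 -c "
from workcell import arm
print(arm.state()['time'],arm.job_done())"
```

```text
the job is handed in; nothing more can be done
37.5333 None
```

The lid is back on the caddy, and the gripper is holding up the heaviest tin, the middle one. I handed the job in at 37.5 s of the allowed 67 s.

- **Lid:** it sits level and fully down. The top of its disc is at about 91 mm, which is the expected height, and its tilt is under 1°.
- **Weighing, left to right:** the left tin pulled about 3.4 N, the middle about 5.3 N and the right about 2.5 N. Single force readings vary by about 0.5 N, so I averaged eight for each tin. The final hold read 5.3 N again.
- **Final hold:** the middle tin is upright and still, with its bottom about 203 mm above the worktop.
- **Other tins:** the left and right tins stand within 1–2 mm of where they were.
- **Everything else:** in the last picture, nothing else appears to have moved.

Two things were slightly off, neither with any visible effect. The jaws read about 61 mm on the 60 mm tin bodies, so the pads probably touch the lid skirt. Each tin was also pressed onto the worktop with roughly 7–13 N when I gripped it or set it down.

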